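Lock the lifting handle into a slide rack and carry the rack into its staining dish

TASK

Take the steel T-handle from its holder, find the slot in the slide rack's lifting bridge by feel, pass the toggle through it and turn the handle a quarter turn clockwise (seen from above) so that it holds. Then lift the rack by the handle alone, well clear of the bench, and set it down gently in the open staining dish, standing fully on its floor, leaving the handle upright and still locked in the rack. Go lightly, because the slides are glass: never lean hard on the rack, keep it level, and leave the lidded dish, the bottle and the pipette where they are.

Things in the scene. Friction and masses are not known exactly. Their poses are not given: they have to be found in the camera images.
- handle: Bare-metal T-handle, 64 mm tall, 90 g, standing in its holder, flange on the rim. Origin: centre of the toggle's underside; z up the shaft; x along the toggle. Upward: toggle bar 24 (x) x 7 (y) x 6 mm; round shaft 7 mm diameter (z 6 to 14); round flange 36 mm diameter (z 14 to 17); neck 10 mm diameter; grip plate.
- grip (a point): Centre of the handle's flat grip plate, 48 mm above the handle's origin. The plate is 40 mm wide along the toggle (x), 12 mm thick (y) and 32 mm high, and so shows which way the toggle lies.
- rack: Grey plastic rack of 16 glass slides, loose on the bench, 104 (x) x 84 (y) x 44 mm, slides' tops at 31 mm, about 0.3 kg. Origin: centre of its underside; z up. A spring-steel lifting bridge spans its width (y); its plate gives about 1 mm per 4 N, at most 3 mm. Keep the force between handle and rack under 20 N.
- deck (a point): A point of the rack, 60 mm above its origin, level with the top of the bridge: a plate 44 mm wide (x), 4 mm thick. Its slot, 28 mm long (rack's y) x 9 mm wide (x), goes right through. The bridge is clipped on by hand and not measured: slot and bridge sit anywhere from -10 to +10 mm along the rack's x from this point (0 along y); they stay put under less than 40 N.
- lock (a point): A point of the rack, 46 mm above its origin, 14 mm under point deck: height of the toggle's underside when it is through and the flange lies on the plate. There, or up to 1 mm higher, the toggle turns, clockwise only seen from above, to a stop at a quarter turn (toggle along rack's x). Raised, it seats after 4 mm between ribs 2.5 mm high under the plate, which stop it turning back.
- dish: The open, empty white plastic staining dish, loose, 0.7 kg: outside 124 (x) x 104 (y) x 52 mm high, walls and floor 4 mm thick, so inside 116 x 96 mm: the rack fits with its x along the dish's x, either way round. Origin: centre of its underside; z up.
- holder: Grey plastic holder of the handle, fixed: block 46 x 46 x 36 mm high on a 64 mm foot, with a 28 x 28 mm well, open at the top. Origin: centre of its underside.
- lidded_dish: A second, identical staining dish closed with a white lid with a small round knob (70 mm to the knob's top). Leave it alone. Origin: centre of its underside.
- reagent: Amber reagent bottle, 56 mm diameter, 100 mm tall. Leave it alone. Origin: centre of its underside.
- pipette: White hand pipette lying on the bench, 237 mm long (its x), up to 25 mm thick. Leave it alone. Origin: on the bench under its middle.
Things that resemble listed ones, but are neither listed nor needed, are in the scene too. Of the things like the handle, leave any that is orange; of the rest the smaller one is meant.

How it is judged:
On the way, in this order (a step that is already met when the one before it is completed fails the run):
1. the toggle is through the slot and turned a quarter turn under the bridge (x of handle in the frame of rack between -0.0125 and 0.0125 m and y of handle in the frame of rack between -0.008 and 0.008 m and z of handle in the frame of rack between 0.042 and 0.0515 m and angle between the x axis of handle and the x axis of rack, either way round below 0.26 rad), for 0.2 s.
2. the rack hangs from the locked handle, at least 40 mm clear of the bench, fingers off the rack (all of step 1 and height (world z) of rack above 0.04 m and contact force between the fingers and rack below 0.5 N), for 0.3 s.
At the end, for the whole second after the job is handed in: The rack stands in the open dish, on its floor (within 3 mm of height and level within 0.06 rad); the handle is still in the slot with its toggle under the bridge plate, quarter-turned (toggle along the rack's x within 0.26 rad) and upright within 0.15 rad; all is let go and at rest (all of step 1 and x of rack in the frame of dish between -0.011 and 0.011 m and y of rack in the frame of dish between -0.011 and 0.011 m and z of rack in the frame of dish between 0.001 and 0.007 m and angle between rack's own z axis and vertical below 0.06 rad and angle between handle's own z axis and vertical below 0.15 rad and angle between dish's own z axis and vertical below 0.03 rad and linear speed of each of rack, handle below 0.01 m/s); the robot touches nothing.
It fails at once if the handle bears on the rack or its bridge with more than 20 N (contact force between handle and rack above 20 N).
It fails at once if the rack is tipped by more than 0.3 rad (angle between rack's own z axis and vertical above 0.3 rad).
It fails at once if the rack strikes or is pressed on a dish with more than 25 N (contact force between rack and dish above 25 N or contact force between rack and lidded_dish above 25 N).
It fails at once if the open dish is shoved by more than 30 mm (distance of dish from where it was at the start of the episode above 0.03 m).
It fails at once if the lidded dish, the bottle or the pipette is moved by more than 15 mm (distance of any of lidded_dish, reagent, pipette from where it was at the start of the episode above 0.015 m).
It also fails if it takes over 72 s, if anything falls off the work surface, if the arm or the gripper's body presses on something with over 40 N, if the wrist force passes 120 N, or if a joint passes its speed limit or range.

ROBOT

A 7-joint arm with a two-finger parallel gripper is mounted at the origin on the work surface. World frame = base frame: x ahead of the robot, y to its left, z up, the work surface at z = 0. Lengths are in m, angles in rad, forces in N, time in s.
With the tool pointing down it reaches from about 0.425 to 0.925 m from the base axis. Payload 6.8 kg.
Tool frame: the origin (TCP) lies on the front face of the gripper's body, between the roots of the fingers; the fingertips stand 73 mm ahead of it and the grasp point (between the pads) lies 54 mm ahead of it; z points along the fingers, y is the line along which they close (so a half turn about z gives the same grasp; the last joint's range is limited). The gripper opens to 85 mm and grips with 20 to 120 N. Pads are 22 mm wide; open, the fingers measure 114 mm over their backs; the gripper's body (76 mm by 85 mm) begins 54 mm behind the grasp point. The pads swing forward as they close: fully open they stand 13 mm farther back than shut.
Start: joints at [1.186, 0.477, 0.022, 1.555, -0.011, 1.109, -0.083], TCP at [0.184, -0.649, 0.304] pointing down, gripper open.
Joint ranges: [-2.96, 2.96], [-0.34, 2.1], [-1.41, 1.46], [0.24, 2.44], [-1.37, 4.51], [0.17, 1.92], [-2.96, 2.96]. Speed limits (rad/s): [2.39, 2.39, 3.14, 3.14, 3.14, 3.14, 3.14].

INTERFACE

Orientations are given as a unit quaternion [w, x, y, z].
In Python, from station import bot, optics gives the robot as it stands.
- The arm moves only by the tool drive_tool, never from a script. Its argument "deltas" is a list of rows, each an object with "gripper": the closure in counts, from 0 (fully open) to 255 (shut); "offset": the shift along the tool's x, y, z in units of 1000 mm (1.0 is 1000 mm), a list of three; "angular": the turn, a rotation vector about the tool's x, y, z in units of 45 degrees (1.0 is 45 degrees), a list of three. In form: [{"gripper": gripper, "offset": [dx, dy, dz], "angular": [rx, ry, rz]}, ...]. A call has 1 to 5 rows; each row is the pose to reach, as a shift and turn from the pose commanded when the call began, along the tool's axes at that moment; what a row does not reach only later rows make up. A row lasts 1/10 s, in which the tool goes at most 50 mm and 8.59 degrees, less where a joint would pass 70% of its speed; a pose out of reach is approached as far as the arm can. A call with a number of a shift or a turn outside -1 to 1 is refused whole. A call with a gripper value outside its range is refused whole. The fingers move at their own pace and stop on an object; "grip_force" is the grip in N (left out, the last holds). Time passes only in rows, so rows that repeat a pose let the fingers close. It gives the time, the measured TCP pose, the force, the opening and the grip force at its end, in the units of the state.
- bot.get_obs(): the state, without advancing time (a new reading comes with each control period).
- optics.read_camera(name): name is "side" or "top"; returns the picture (480x640x3 uint8, blue, green, red); there is no depth.
- optics.camera_model(name): a dict with "fx", "fy", "cx", "cy" (pixels), "cam_to_world" (4x4, takes a point from camera to world coordinates). Camera axes: x right, y up, looking along -z (the intrinsics and any distortion apply to the point x, -y, -z); pixel columns grow to the right and rows downward; lengths in m; the calibration is good to about 2 mm. A picture is of the moment at which its call begins. camera_model takes no time and is no camera call.
- bot.hand_in(): hands the job in; it is judged then, once.
The state is a dict: "t": time; "q": joint angles; "joint_vel": joint speeds; "joint_torque": joint torques, N m; "eef_pos": TCP position; "tool_rot": TCP orientation; "contact_force": force on the tool from outside, world axes, zero at the start; "torque": the same for the moment, N m; "gripper_width": opening from 0.0 (shut) to 1.0 (fully open); "grasp_force": force on a finger pad.
Only numpy, scipy, OpenCV 4.12 (cv2) and the standard library are available. Lean on these libraries where they do the work, as an engineer would, in place of code of your own. Each camera call takes 0.05 s, during which the arm holds its last target. There are 200 camera calls.

## Working session

There is one attempt and no reset: what is moved stays moved. The work goes in short steps, Python scripts to look and compute and a tool call to move; the robot and the scene stay as the last step left them, time stands still between calls to the robot, and variables do not carry over. Pictures are saved under pics/ and viewed, at most 10 in all, crops included, and the job is handed in when it is done.

Besides the shell and the picture viewer there is one more tool, called after "Request:" by a JSON object that holds its "api" and its "payload", one argument or row to a line. drive_tool: Moves the arm, as the interface text tells. Its arguments: {"type":"object","properties":{"deltas":{"type":"array"},"grip_force":{"type":"number"}},"required":["deltas"]}

```bash
mkdir -p pics
python3 - <<'E'
from station import bot, optics
import cv2,numpy as np
np.set_printoptions(precision=4,suppress=True)
for n in("top","side"):
    cv2.imwrite(f"pics/{n}0.png",optics.read_camera(n)); m=optics.camera_model(n); print(n,{k:np.array(v) for k,v in m.items()})
o=bot.get_obs(); print(o)
E
```

```text
top {'fx': array(463.4589), 'fy': array(463.4589), 'cx': array(319.0326), 'cy': array(248.8715), 'cam_to_world': array([[-0.0152,  0.9936, -0.1119,  0.4802],
       [-0.9997, -0.017 , -0.0156, -0.0133],
       [-0.0174,  0.1116,  0.9936,  1.0053],
       [ 0.    ,  0.    ,  0.    ,  1.    ]])}
side {'fx': array(623.8025), 'fy': array(623.8025), 'cx': array(326.7421), 'cy': array(226.9524), 'cam_to_world': array([[-0.946 ,  0.1741, -0.2735,  0.2865],
       [-0.3242, -0.5104,  0.7965,  0.937 ],
       [-0.0009,  0.8421,  0.5393,  0.7033],
       [ 0.    ,  0.    ,  0.    ,  1.    ]])}
{'t': 0.1, 'q': array([ 1.1859,  0.4777,  0.0224,  1.5563, -0.0115,  1.1093, -0.0831]), 'joint_vel': array([ 0.    , -0.0014, -0.0001, -0.0019, -0.0004,  0.0029,  0.0015]), 'joint_torque': array([  0.0063, -59.7753,   1.6143, -28.1954,   0.0128,   0.005 ,
        -0.    ]), 'eef_pos': array([ 0.1843, -0.6489,  0.303 ]), 'tool_rot': array([-0.0008,  0.9904,  0.138 , -0.0002]), 'contact_force': array([ 0.3415,  0.1774, -0.6902]), 'torque': array([ 0.008 , -0.0116,  0.0179]), 'grasp_force': 0.0, 'gripper_width': 1.0001886198025145}
```

View pics/top0.png

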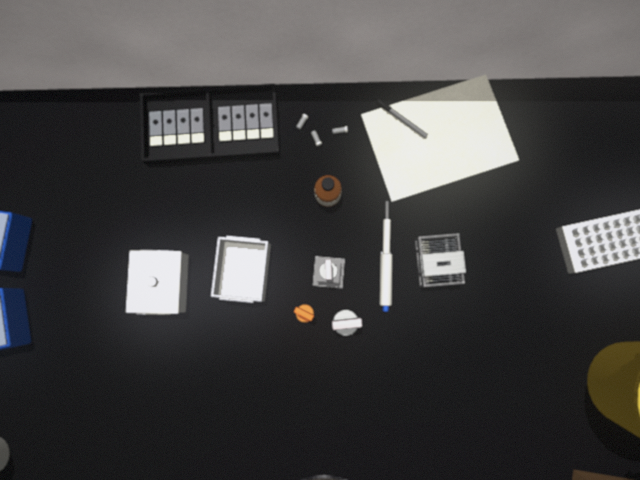

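View pics/side0.png

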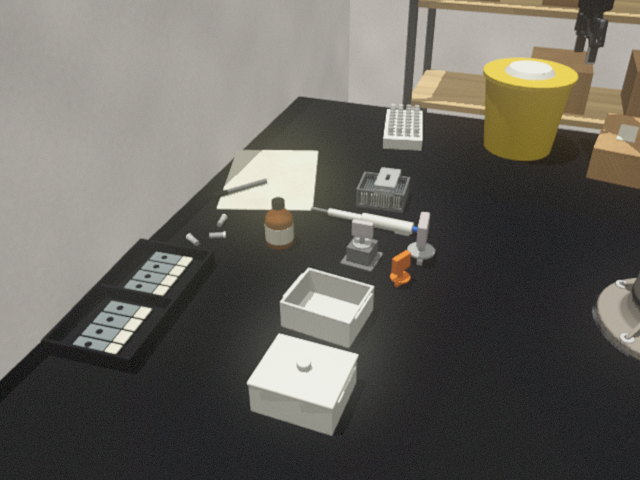

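Three handle-like things in the top picture: one standing in the holder at (328,270), an orange one at (305,314), and a larger free-standing one at (347,322). The one in the holder fits, since it is bare, smaller and in the holder. The dish is at (241,269), the lidded dish at (155,282) and the rack at (441,261). I'll confirm with enlarged crops.

Run:
```python
import cv2,numpy as np
t=cv2.imread("pics/top0.png");s=cv2.imread("pics/side0.png")
C=cv2.INTER_CUBIC
cv2.imwrite("pics/c1.png",cv2.resize(t[225:345,205:365],None,fx=5,fy=5,interpolation=C))
a=cv2.resize(t[225:300,405:480],(400,400),interpolation=C) # x5.333
b=cv2.resize(s[155:235,345:425],(400,400),interpolation=C) # x5 rack side
c=cv2.resize(s[205:245,330:450],None,fx=1,fy=1)
d=cv2.resize(s[205:295,330:450],(266,200),interpolation=C)
e=cv2.resize(s[260:350,270:390],(266,200),interpolation=C)
f=cv2.resize(t[255:300,300:360],(266,200),interpolation=C)
row2=np.zeros((200,800,3),np.uint8);row2[:,:266]=d;row2[:,266:532]=e;row2[:,532:798]=f
cv2.imwrite("pics/c2.png",np.vstack([np.hstack([a,b]),row2]))
```

```text
(no output)
```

View pics/c1.png

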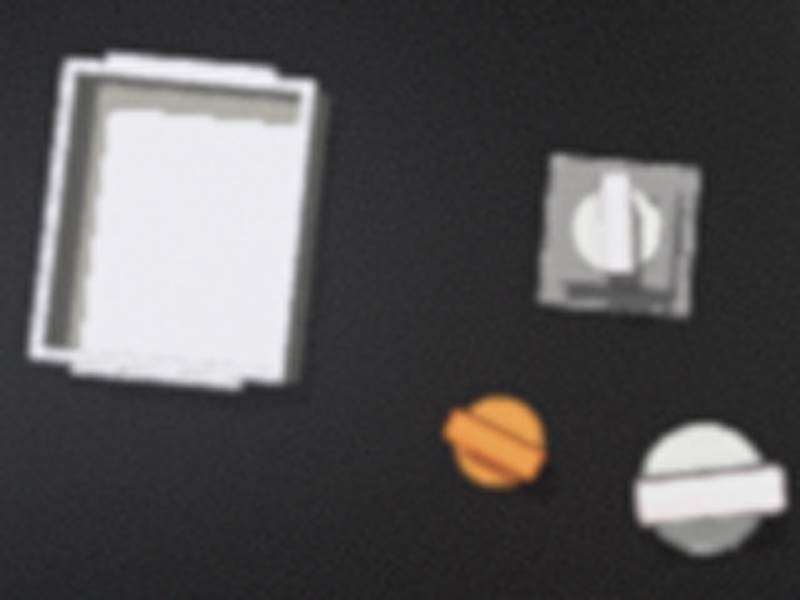

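View pics/c2.png

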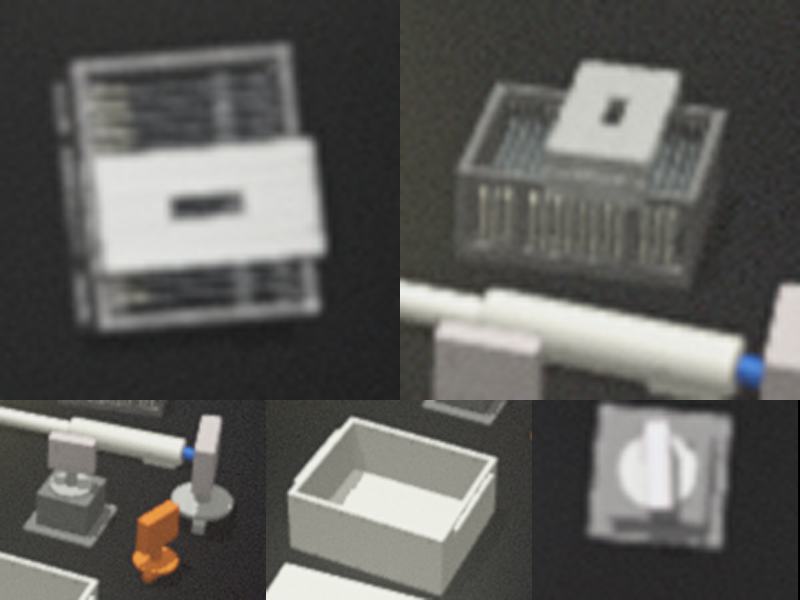

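The crops confirm it: the bare-metal handle is in the grey holder, with its plate top at about (328.0,268.8) and its plate along the image vertical. The slot is clearly visible at about (443.4,263.0). The orange handle and the larger free-standing one are to be left. Next I compute positions.

```bash
cat > h.py <<'E'
from station import bot, optics
import cv2,numpy as np
from scipy.spatial.transform import Rotation as R
np.set_printoptions(precision=4,suppress=True)
def ray(n,u,v):
    m=optics.camera_model(n);T=np.array(m["cam_to_world"])
    d=T[:3,:3]@[(u-m["cx"])/m["fx"],-(v-m["cy"])/m["fy"],-1]; return T[:3,3],d
def onz(n,u,v,z):
    p,d=ray(n,u,v); return p+d*(z-p[2])/d[2]
def pose():
    o=bot.get_obs(); w,x,y,z=o["tool_rot"]; M=R.from_quat([x,y,z,w]).as_matrix()
    return o,np.array(o["eef_pos"]),M
def plan(xyz,yaw):
    "tool-frame shift (m) and turn (45deg units) to bring TCP to xyz, pointing down, tool x at yaw"
    o,p,M=pose(); T=np.array([[np.cos(yaw),np.sin(yaw),0],[np.sin(yaw),-np.cos(yaw),0],[0,0,-1]])
    print("t",o["t"],"p",p,"yaw",np.arctan2(M[1,0],M[0,0]),"q7",o["q"][6],"q1",o["q"][0],"F",np.array(o["contact_force"]))
    print("offset",M.T@(np.array(xyz)-p),"ang",R.from_matrix(M.T@T).as_rotvec()/(np.pi/4))
E
python3 - <<'E'
from h import *
c=lambda X,Y:(205+(X+.5)/5-.5,225+(Y+.5)/5-.5)
r=lambda X,Y:(405+(X+.5)/5.3333-.5,225+(Y+.5)/5.3333-.5)
def ang(a,b): d=b-a; return np.arctan2(d[1],d[0])
w=lambda p,z:onz("top",*p,z)
print("handle",w(c(617.5,221),.086),"side",onz("side",362.9,220.3,.086),"yaw",ang(w(c(619,270),.086),w(c(616,172),.086)))
hc=[(555,155),(701,168),(689,317),(538,302)]
D=[w(c(*p),.052) for p in[(65,60),(318,80),(283,378),(30,358)]]
print("dish",np.mean(D,0),"yaw",ang(D[3],D[0]),ang(D[1],D[0])-np.pi/2)
P=[w(r(*p),.060) for p in[(93,156),(313,138),(327,254),(100,272)]]
print("bridge",np.mean(P,0),"yaw",ang(P[1],P[0])-np.pi/2,ang(P[2],P[3])-np.pi/2)
S=w(r(207,205),.06);print("slot",S,"side",onz("side",387.6,177.0,.06))
K=[w(r(*p),.044) for p in[(72,60),(292,45),(320,310),(100,328)]]
print("rack",np.mean(K,0),"yaw",ang(K[1],K[0])-np.pi/2,ang(K[3],K[0]),ang(K[2],K[1]))
plan([*w(c(617.5,221),.086)[:2],.22],0.0)
E
```

```text
handle [ 0.5436 -0.0163  0.086 ] side [ 0.5431 -0.0183  0.086 ] yaw 0.013200827797247782
dish [0.5502 0.1668 0.052 ] yaw -0.10722588046303529 -0.0967185254053533
bridge [ 0.5534 -0.2518  0.06  ] yaw 0.06526751903360073 0.06314746944818506
slot [ 0.5533 -0.2513  0.06  ] side [ 0.5525 -0.2475  0.06  ]
rack [ 0.5625 -0.2514  0.044 ] yaw 0.05124952930050619 0.06399474212732569 0.0551308434120763
t 0.1 p [ 0.1843 -0.6489  0.303 ] yaw 0.2767984954944458 q7 -0.08309759846346122 q1 1.1859146910107754 F [ 0.3415  0.1774 -0.6902]
offset [ 0.5185 -0.5102  0.0838] ang [-0.002   0.0004  0.3524]
```

Request:
{"api": "drive_tool", "payload": {
  "deltas": [
    {"gripper": 0,"offset": [0.178,-0.176,0],"angular": [0,0,0.35]},
    {"gripper": 0,"offset": [0.178,-0.176,0],"angular": [0,0,0.35]},
    {"gripper": 0,"offset": [0.178,-0.176,0],"angular": [0,0,0.35]},
    {"gripper": 0,"offset": [0.178,-0.176,0],"angular": [0,0,0.35]},
    {"gripper": 0,"offset": [0.178,-0.176,0],"angular": [0,0,0.35]}
  ],
  "grip_force": 60
}}

```text
t: 0.6
eef_pos: [0.308, -0.4296, 0.3036]
tool_rot: [-0.0, 1.0, 0.001, -0.0]
contact_force: [1.7, 0.0, 0.0]
gripper_width: 1.001
grasp_force: 0.0
```

```bash
python3 -c "
from h import *
plan([.5434,-.017,.30],0.013)"
```

```text
t 0.6 p [ 0.308  -0.4296  0.3036] yaw 0.0018792402914421845 q7 -0.7419242287850889 q1 0.8422830104727191 F [1.732  0.0308 0.0084]
offset [ 0.2362 -0.4121  0.0037] ang [-0.0004  0.0005 -0.0142]
```

Request:
{"api": "drive_tool", "payload": {
  "deltas": [
    {"gripper": 0,"offset": [0.118,-0.206,0],"angular": [0,0,0]},
    {"gripper": 0,"offset": [0.118,-0.206,0],"angular": [0,0,0]},
    {"gripper": 0,"offset": [0.118,-0.206,0],"angular": [0,0,0]},
    {"gripper": 0,"offset": [0.118,-0.206,0],"angular": [0,0,0]},
    {"gripper": 0,"offset": [0.118,-0.206,0],"angular": [0,0,0]}
  ]
}}

```text
t: 1.1
eef_pos: [0.4261, -0.2222, 0.3039]
tool_rot: [-0.0, 1.0, 0.002, 0.0]
contact_force: [0.9, -1.5, -0.1]
gripper_width: 1.004
grasp_force: 0.0
```

Request:
{"api": "drive_tool", "payload": {
  "deltas": [
    {"gripper": 0,"offset": [0.118,-0.206,0.05],"angular": [0,0,-0.014]},
    {"gripper": 0,"offset": [0.118,-0.206,0.05],"angular": [0,0,-0.014]},
    {"gripper": 0,"offset": [0.118,-0.206,0.05],"angular": [0,0,-0.014]},
    {"gripper": 0,"offset": [0.118,-0.206,0.05],"angular": [0,0,-0.014]},
    {"gripper": 0,"offset": [0.118,-0.206,0.05],"angular": [0,0,-0.014]}
  ]
}}

```text
t: 1.6
eef_pos: [0.5433, -0.0166, 0.2532]
tool_rot: [-0.0, 1.0, 0.007, -0.0]
contact_force: [1.2, -0.4, -1.0]
gripper_width: 0.996
grasp_force: 0.0
```

```bash
python3 -c "
from h import *
plan([.5434,-.017,.124],0.013)"
```

```text
t 1.6 p [ 0.5433 -0.0166  0.2532] yaw 0.014205705184165876 q7 -1.7569696232576728 q1 0.1684405847567292 F [ 1.1644 -0.3754 -0.9975]
offset [0.0001 0.0005 0.1292] ang [-0.0006  0.0004  0.0015]
```

Request:
{"api": "drive_tool", "payload": {
  "deltas": [
    {"gripper": 0,"offset": [0,0,0.04],"angular": [0,0,0]},
    {"gripper": 0,"offset": [0,0,0.08],"angular": [0,0,0]},
    {"gripper": 0,"offset": [0,0,0.11],"angular": [0,0,0]},
    {"gripper": 0,"offset": [0,0,0.129],"angular": [0,0,0]},
    {"gripper": 0,"offset": [0,0,0.129],"angular": [0,0,0]}
  ]
}}

```text
t: 2.1
eef_pos: [0.5406, -0.0192, 0.122]
tool_rot: [0.0, 1.0, 0.007, -0.003]
contact_force: [-1.0, 0.1, 0.6]
gripper_width: 1.004
grasp_force: 0.0
```

Run:
```python
from h import *
plan([.5434,-.017,.124],0.013)
s=optics.read_camera("side");t=optics.read_camera("top")
C=cv2.INTER_CUBIC
cv2.imwrite("pics/g1.png",np.hstack([cv2.resize(s[150:290,290:430],(400,400),interpolation=C),cv2.resize(t[225:305,290:370],(400,400),interpolation=C)]))
```

```text
t 2.1 p [ 0.5406 -0.0192  0.122 ] yaw 0.013248946684426116 q7 -1.8293524149902431 q1 0.12988424617089314 F [-0.9875  0.1348  0.5658]
offset [ 0.0028 -0.0022 -0.002 ] ang [0.     0.0078 0.0003]
```

View pics/g1.png

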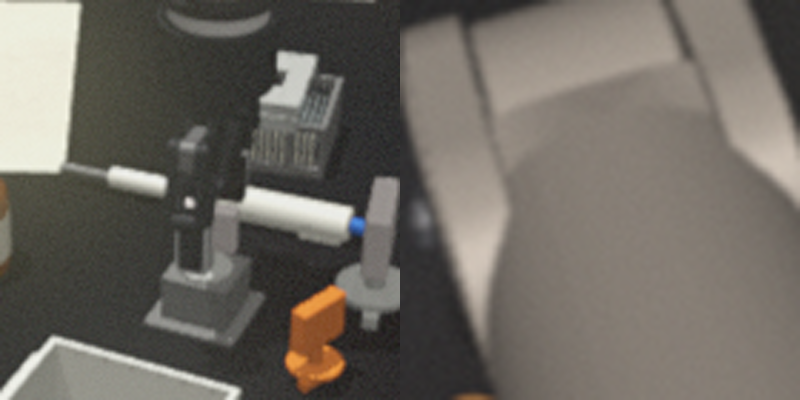

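The fingers straddle the plate in the side view, plate at (228,230) in the crop. Closing now.

Request:
{"api": "drive_tool", "payload": {
  "deltas": [
    {"gripper": 255,"offset": [0,0,0],"angular": [0,0,0]},
    {"gripper": 255,"offset": [0,0,0],"angular": [0,0,0]},
    {"gripper": 255,"offset": [0,0,0],"angular": [0,0,0]},
    {"gripper": 255,"offset": [0,0,0],"angular": [0,0,0]},
    {"gripper": 255,"offset": [0,0,0],"angular": [0,0,0]}
  ],
  "grip_force": 60
}}

```text
t: 2.7
eef_pos: [0.5428, -0.0192, 0.1252]
tool_rot: [-0.0, 1.0, 0.006, 0.0]
contact_force: [-1.1, 0.4, 0.5]
gripper_width: 0.147
grasp_force: 0.1
```

Request:
{"api": "drive_tool", "payload": {
  "deltas": [
    {"gripper": 255,"offset": [0,0,0],"angular": [0,0,0]},
    {"gripper": 255,"offset": [0,0,0],"angular": [0,0,0]},
    {"gripper": 255,"offset": [0,0,0],"angular": [0,0,0]},
    {"gripper": 255,"offset": [0,0,0],"angular": [0,0,0]},
    {"gripper": 255,"offset": [0,0,0],"angular": [0,0,0]}
  ]
}}

```text
t: 3.2
eef_pos: [0.5429, -0.0192, 0.1253]
tool_rot: [0.0, 1.0, 0.006, 0.0]
contact_force: [-0.8, -0.4, 5.9]
gripper_width: 0.132
grasp_force: 58.7
```

Run:
```python
from h import *
plan([.5434,-.017,.124],0.013)
```

```text
t 3.2 p [ 0.5429 -0.0192  0.1253] yaw 0.012867662968973292 q7 -1.829251473655119 q1 0.13053182520083828 F [-0.7641 -0.3696  5.9215]
offset [ 0.0005 -0.0022  0.0013] ang [ 0.0001 -0.0007 -0.0002]
```

Request:
{"api": "drive_tool", "payload": {
  "deltas": [
    {"gripper": 255,"offset": [0,0,-0.02],"angular": [0,0,0]},
    {"gripper": 255,"offset": [0,0,-0.05],"angular": [0,0,0]},
    {"gripper": 255,"offset": [0,0,-0.09],"angular": [0,0,0]},
    {"gripper": 255,"offset": [0,0.03,-0.1],"angular": [0,0,0]},
    {"gripper": 255,"offset": [0,0.06,-0.1],"angular": [0,0,0]}
  ]
}}

```text
t: 3.7
eef_pos: [0.5447, -0.079, 0.2272]
tool_rot: [0.0, 1.0, 0.008, 0.002]
contact_force: [-0.1, 0.3, -1.3]
gripper_width: 0.13
grasp_force: 58.5
```

Request:
{"api": "drive_tool", "payload": {
  "deltas": [
    {"gripper": 255,"offset": [0.003,0.034,0],"angular": [0,0,-0.15]},
    {"gripper": 255,"offset": [0.006,0.068,0],"angular": [0,0,-0.3]},
    {"gripper": 255,"offset": [0.009,0.102,0],"angular": [0,0,-0.45]},
    {"gripper": 255,"offset": [0.011,0.136,0],"angular": [0,0,-0.6]},
    {"gripper": 255,"offset": [0.013,0.17,0],"angular": [0,0,-0.75]}
  ]
}}

```text
t: 4.2
eef_pos: [0.5583, -0.2504, 0.2244]
tool_rot: [-0.0, 0.954, 0.299, -0.0]
contact_force: [-0.4, 0.2, -0.0]
gripper_width: 0.128
grasp_force: 58.4
```

Request:
{"api": "drive_tool", "payload": {
  "deltas": [
    {"gripper": 255,"offset": [0,0,0],"angular": [0,0,-0.15]},
    {"gripper": 255,"offset": [0,0,0],"angular": [0,0,-0.3]},
    {"gripper": 255,"offset": [0,0,0],"angular": [0,0,-0.45]},
    {"gripper": 255,"offset": [0,0,0],"angular": [0,0,-0.6]},
    {"gripper": 255,"offset": [0,0,0],"angular": [0,0,-0.75]}
  ]
}}

```text
t: 4.7
eef_pos: [0.5582, -0.249, 0.2243]
tool_rot: [-0.0, 0.827, 0.563, -0.0]
contact_force: [-0.1, -0.0, -1.6]
gripper_width: 0.13
grasp_force: 58.5
```

Request:
{"api": "drive_tool", "payload": {
  "deltas": [
    {"gripper": 255,"offset": [0,0,0],"angular": [0,0,-0.15]},
    {"gripper": 255,"offset": [0,0,0],"angular": [0,0,-0.3]},
    {"gripper": 255,"offset": [0,0,0],"angular": [0,0,-0.45]},
    {"gripper": 255,"offset": [0,0,0],"angular": [0,0,-0.56]},
    {"gripper": 255,"offset": [0,0,0],"angular": [0,0,-0.56]}
  ]
}}

```text
t: 5.2
eef_pos: [0.5582, -0.2491, 0.2243]
tool_rot: [-0.001, 0.685, 0.728, -0.0]
contact_force: [0.3, -0.4, -1.5]
gripper_width: 0.128
grasp_force: 58.5
```

Run:
```python
from h import *
plan([.553,-.2508,.18],1.631)
```

```text
t 5.2 p [ 0.5582 -0.2491  0.2243] yaw 1.6312530690657938 q7 0.0922071924933637 q1 0.7522331074701883 F [ 0.3    -0.368  -1.5228]
offset [-0.0014 -0.0053  0.0443] ang [-0.0011 -0.0009  0.0003]
```

Request:
{"api": "drive_tool", "payload": {
  "deltas": [
    {"gripper": 255,"offset": [-0.001,-0.005,0.02],"angular": [0,0,0]},
    {"gripper": 255,"offset": [-0.001,-0.005,0.035],"angular": [0,0,0]},
    {"gripper": 255,"offset": [-0.001,-0.005,0.048],"angular": [0,0,0]},
    {"gripper": 255,"offset": [-0.001,-0.005,0.052],"angular": [0,0,0]},
    {"gripper": 255,"offset": [-0.001,-0.005,0.052],"angular": [0,0,0]}
  ]
}}

```text
t: 5.7
eef_pos: [0.5536, -0.25, 0.1721]
tool_rot: [-0.001, 0.686, 0.728, -0.0]
contact_force: [0.2, 0.1, -0.4]
gripper_width: 0.128
grasp_force: 58.5
```

Run:
```python
from h import *
plan([.553,-.2508,.1705],1.631)
s=optics.read_camera("side")
cv2.imwrite("pics/s2.png",cv2.resize(s[130:230,330:450],(720,600),interpolation=cv2.INTER_CUBIC))
```

```text
t 5.7 p [ 0.5536 -0.25    0.1721] yaw 1.6306773189456443 q7 0.05752453276814512 q1 0.7346160992437915 F [ 0.179   0.1335 -0.3551]
offset [-0.0008 -0.0006  0.0016] ang [-0.0015 -0.0011 -0.0004]
```

View pics/s2.png

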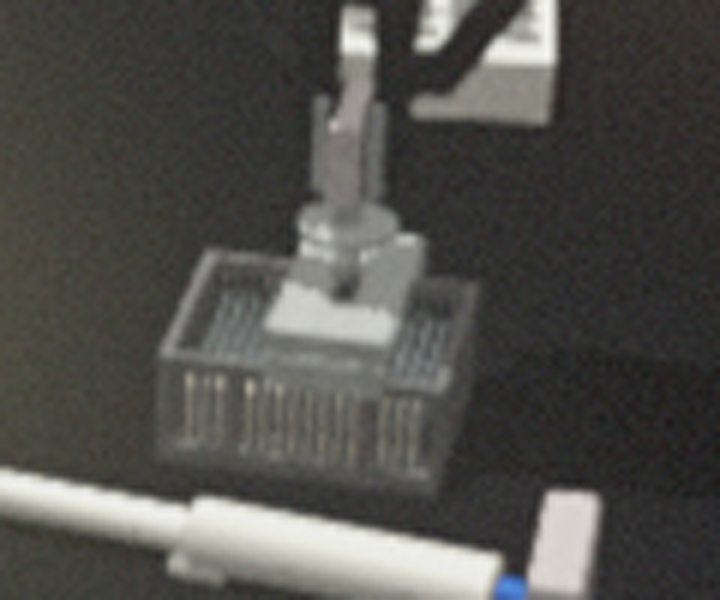

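```bash
cat >> h.py <<'E'
def proj(n,P):
    m=optics.camera_model(n);T=np.linalg.inv(np.array(m["cam_to_world"]));c=T[:3,:3]@P+T[:3,3]
    return np.array([m["cx"]+m["fx"]*c[0]/-c[2],m["cy"]-m["fy"]*c[1]/-c[2]])
E
python3 - <<'E'
from h import *
o,p,M=pose()
f=lambda q:(q-[330,130]+.5)*6-.5
h=p[2]-.1033
th=np.linspace(0,6.28,200)
E_=np.array([f(proj("side",[p[0]+.018*np.cos(a),p[1]+.018*np.sin(a),h+.017])) for a in th])
print("flange top ellipse bounds",E_.min(0),E_.max(0))
print("toggle near end bottom",f(proj("side",[p[0],p[1]+.012,h])))
for P in [(.5533,-.2513,.06),(.5533,-.2513+.014,.06),(.5533,-.2513-.014,.06)]: print("slot",f(proj("side",P)))
print("seen slot before",f(np.array([387.6,177.0])))
E
```

```text
flange top ellipse bounds [299.6314 193.177 ] [399.696  238.6893]
toggle near end bottom [338.9871 272.2069]
slot [348.4228 279.5598]
slot [338.8953 296.7889]
slot [357.796  262.6098]
seen slot before [348.1 284.5]
```

Request:
{"api": "drive_tool", "payload": {
  "deltas": [
    {"gripper": 255,"offset": [-0.001,0,0.003],"angular": [0,0,0]},
    {"gripper": 255,"offset": [-0.001,0,0.006],"angular": [0,0,0]},
    {"gripper": 255,"offset": [-0.001,0,0.008],"angular": [0,0,0]},
    {"gripper": 255,"offset": [-0.001,0,0.01],"angular": [0,0,0]},
    {"gripper": 255,"offset": [-0.001,0,0.01],"angular": [0,0,0]}
  ]
}}

```text
t: 6.25
eef_pos: [0.5536, -0.2513, 0.1626]
tool_rot: [-0.0, 0.686, 0.728, -0.0]
contact_force: [0.1, -0.3, -1.1]
gripper_width: 0.132
grasp_force: 58.5
```

Run:
```python
from h import *
plan([.5533,-.2513,.1605],1.631)
```

```text
t 6.25 p [ 0.5536 -0.2513  0.1626] yaw 1.6307656752060264 q7 0.051838204539897986 q1 0.7313779441346964 F [ 0.1438 -0.305  -1.0514]
offset [ 0.     -0.0003  0.0021] ang [-0.0005 -0.0002 -0.0003]
```

Request:
{"api": "drive_tool", "payload": {
  "deltas": [
    {"gripper": 255,"offset": [0,0,0.001],"angular": [0,0,0]},
    {"gripper": 255,"offset": [0,0,0.0015],"angular": [0,0,0]},
    {"gripper": 255,"offset": [0,0,0.002],"angular": [0,0,0]},
    {"gripper": 255,"offset": [0,0,0.002],"angular": [0,0,0]}
  ]
}}

```text
t: 6.65
eef_pos: [0.5537, -0.2513, 0.1609]
tool_rot: [0.0, 0.686, 0.728, -0.0]
contact_force: [-0.0, -0.3, -1.1]
gripper_width: 0.13
grasp_force: 58.5
```

Request:
{"api": "drive_tool", "payload": {
  "deltas": [
    {"gripper": 255,"offset": [0,0,0.001],"angular": [0,0,0]},
    {"gripper": 255,"offset": [0,0,0.0015],"angular": [0,0,0]},
    {"gripper": 255,"offset": [0,0,0.002],"angular": [0,0,0]},
    {"gripper": 255,"offset": [0,0,0.002],"angular": [0,0,0]}
  ]
}}

```text
t: 7.05
eef_pos: [0.5538, -0.2513, 0.1588]
tool_rot: [-0.0, 0.686, 0.728, -0.0]
contact_force: [0.9, 0.3, -1.4]
gripper_width: 0.13
grasp_force: 58.5
```

Request:
{"api": "drive_tool", "payload": {
  "deltas": [
    {"gripper": 255,"offset": [0,0,0.001],"angular": [0,0,0]},
    {"gripper": 255,"offset": [0,0,0.002],"angular": [0,0,0]},
    {"gripper": 255,"offset": [0,0,0.003],"angular": [0,0,0]},
    {"gripper": 255,"offset": [0,0,0.003],"angular": [0,0,0]}
  ]
}}

```text
t: 7.45
eef_pos: [0.5537, -0.2513, 0.1557]
tool_rot: [-0.0, 0.686, 0.728, -0.0]
contact_force: [0.5, -0.4, -1.2]
gripper_width: 0.131
grasp_force: 58.5
```

Request:
{"api": "drive_tool", "payload": {
  "deltas": [
    {"gripper": 255,"offset": [0,0,0.001],"angular": [0,0,0]},
    {"gripper": 255,"offset": [0,0,0.002],"angular": [0,0,0]},
    {"gripper": 255,"offset": [0,0,0.003],"angular": [0,0,0]},
    {"gripper": 255,"offset": [0,0,0.004],"angular": [0,0,0]},
    {"gripper": 255,"offset": [0,0,0.004],"angular": [0,0,0]}
  ]
}}

```text
t: 7.95
eef_pos: [0.5537, -0.2513, 0.1517]
tool_rot: [-0.0, 0.686, 0.728, -0.0]
contact_force: [-0.2, -0.1, -0.2]
gripper_width: 0.132
grasp_force: 58.5
```

Request:
{"api": "drive_tool", "payload": {
  "deltas": [
    {"gripper": 255,"offset": [0,0,0.001],"angular": [0,0,0]},
    {"gripper": 255,"offset": [0,0,0.0015],"angular": [0,0,0]},
    {"gripper": 255,"offset": [0,0,0.0015],"angular": [0,0,0]}
  ]
}}

```text
t: 8.25
eef_pos: [0.5537, -0.2513, 0.1503]
tool_rot: [-0.0, 0.686, 0.728, -0.0]
contact_force: [-0.3, -0.3, -0.6]
gripper_width: 0.131
grasp_force: 58.5
```

Request:
{"api": "drive_tool", "payload": {
  "deltas": [
    {"gripper": 255,"offset": [0,0,0.0005],"angular": [0,0,0]},
    {"gripper": 255,"offset": [0,0,0.0005],"angular": [0,0,0]},
    {"gripper": 255,"offset": [0,0,0.0005],"angular": [0,0,0]}
  ]
}}

```text
t: 8.55
eef_pos: [0.5538, -0.2513, 0.1499]
tool_rot: [0.0, 0.686, 0.728, 0.0]
contact_force: [0.5, -0.2, -1.5]
gripper_width: 0.129
grasp_force: 58.5
```

Request:
{"api": "drive_tool", "payload": {
  "deltas": [
    {"gripper": 255,"offset": [0,0,0.0005],"angular": [0,0,0]},
    {"gripper": 255,"offset": [0,0,0.0005],"angular": [0,0,0]},
    {"gripper": 255,"offset": [0,0,0.0005],"angular": [0,0,0]}
  ]
}}

```text
t: 8.85
eef_pos: [0.5538, -0.2513, 0.1494]
tool_rot: [-0.0, 0.686, 0.728, -0.0]
contact_force: [-0.5, 0.7, -0.6]
gripper_width: 0.133
grasp_force: 58.5
```

Request:
{"api": "drive_tool", "payload": {
  "deltas": [
    {"gripper": 255,"offset": [0,0,0.0005],"angular": [0,0,0]},
    {"gripper": 255,"offset": [0,0,0.0005],"angular": [0,0,0]},
    {"gripper": 255,"offset": [0,0,0.0005],"angular": [0,0,0]}
  ]
}}

```text
t: 9.15
eef_pos: [0.5538, -0.2514, 0.149]
tool_rot: [0.0, 0.686, 0.728, 0.0]
contact_force: [-0.6, 0.8, 0.2]
gripper_width: 0.132
grasp_force: 58.6
```

Request:
{"api": "drive_tool", "payload": {
  "deltas": [
    {"gripper": 255,"offset": [0,0,0.0005],"angular": [0,0,0]},
    {"gripper": 255,"offset": [0,0,0.0005],"angular": [0,0,0]},
    {"gripper": 255,"offset": [0,0,0.0005],"angular": [0,0,0]}
  ]
}}

```text
t: 9.45
eef_pos: [0.5538, -0.2513, 0.1486]
tool_rot: [0.0, 0.686, 0.728, 0.0]
contact_force: [-0.7, -0.5, 1.7]
gripper_width: 0.135
grasp_force: 58.9
```

Request:
{"api": "drive_tool", "payload": {
  "deltas": [
    {"gripper": 255,"offset": [0,0,0.0005],"angular": [0,0,0]},
    {"gripper": 255,"offset": [0,0,0.0005],"angular": [0,0,0]},
    {"gripper": 255,"offset": [0,0,0.0005],"angular": [0,0,0]}
  ]
}}

```text
t: 9.75
eef_pos: [0.5539, -0.2513, 0.1481]
tool_rot: [0.0, 0.686, 0.728, 0.0]
contact_force: [-1.3, 0.4, 3.8]
gripper_width: 0.127
grasp_force: 59.2
```

The flange touched at about the expected height, so the toggle is through. Now easing off slightly and turning clockwise.

Request:
{"api": "drive_tool", "payload": {
  "deltas": [
    {"gripper": 255,"offset": [0,0,-0.0007],"angular": [0,0,0]},
    {"gripper": 255,"offset": [0,0,-0.0007],"angular": [0,0,0.05]},
    {"gripper": 255,"offset": [0,0,-0.0007],"angular": [0,0,0.12]},
    {"gripper": 255,"offset": [0,0,-0.0007],"angular": [0,0,0.2]},
    {"gripper": 255,"offset": [0,0,-0.0007],"angular": [0,0,0.3]}
  ]
}}

```text
t: 10.25
eef_pos: [0.5539, -0.2513, 0.1486]
tool_rot: [0.0, 0.767, 0.641, 0.0]
contact_force: [-0.2, -0.1, 2.3]
gripper_width: 0.132
grasp_force: 58.9
```

Run:
```python
from h import *
plan([.5538,-.2513,.1485],0.06)
print(bot.get_obs()["torque"])
```

```text
t 10.25 p [ 0.5539 -0.2513  0.1486] yaw 1.392401198527325 q7 -0.16288374021878035 q1 0.6836764029576085 F [-0.1908 -0.1389  2.2872]
offset [ 0.     -0.0001  0.0001] ang [ 0.0003 -0.0006  1.6965]
[0.0688 0.056  0.0605]
```

Request:
{"api": "drive_tool", "payload": {
  "deltas": [
    {"gripper": 255,"offset": [0,0,0],"angular": [0,0,0.12]},
    {"gripper": 255,"offset": [0,0,0],"angular": [0,0,0.24]},
    {"gripper": 255,"offset": [0,0,0],"angular": [0,0,0.36]},
    {"gripper": 255,"offset": [0,0,0],"angular": [0,0,0.48]},
    {"gripper": 255,"offset": [0,0,0],"angular": [0,0,0.6]}
  ]
}}

```text
t: 10.75
eef_pos: [0.5539, -0.2513, 0.1486]
tool_rot: [0.0, 0.896, 0.444, 0.0]
contact_force: [0.5, 0.5, 1.9]
gripper_width: 0.128
grasp_force: 58.9
```

Request:
{"api": "drive_tool", "payload": {
  "deltas": [
    {"gripper": 255,"offset": [0,0,0],"angular": [0,0,0.12]},
    {"gripper": 255,"offset": [0,0,0],"angular": [0,0,0.24]},
    {"gripper": 255,"offset": [0,0,0],"angular": [0,0,0.36]},
    {"gripper": 255,"offset": [0,0,0],"angular": [0,0,0.48]},
    {"gripper": 255,"offset": [0,0,0],"angular": [0,0,0.6]}
  ]
}}

```text
t: 11.25
eef_pos: [0.554, -0.2513, 0.1486]
tool_rot: [0.0, 0.975, 0.223, 0.0]
contact_force: [0.2, 0.5, 1.5]
gripper_width: 0.128
grasp_force: 59.0
```

Run:
```python
from h import *
plan([.5538,-.2513,.1485],0.06)
print(bot.get_obs()["torque"])
```

```text
t 11.25 p [ 0.554  -0.2513  0.1486] yaw 0.4490206817134162 q7 -0.9636621594178719 q1 0.5153778678698978 F [0.2184 0.5453 1.4538]
offset [-0.0002 -0.0001  0.0001] ang [ 0.0002 -0.0006  0.4953]
[ 0.0286 -0.0035  0.0587]
```

Request:
{"api": "drive_tool", "payload": {
  "deltas": [
    {"gripper": 255,"offset": [0,0,0],"angular": [0,0,0.12]},
    {"gripper": 255,"offset": [0,0,0],"angular": [0,0,0.24]},
    {"gripper": 255,"offset": [0,0,0],"angular": [0,0,0.34]},
    {"gripper": 255,"offset": [0,0,0],"angular": [0,0,0.42]},
    {"gripper": 255,"offset": [0,0,0],"angular": [0,0,0.48]}
  ]
}}

```text
t: 11.75
eef_pos: [0.5539, -0.2514, 0.1486]
tool_rot: [0.0, 0.999, 0.037, 0.0]
contact_force: [-0.8, -0.9, 1.1]
gripper_width: 0.131
grasp_force: 58.9
```

Run:
```python
from h import *
plan([.5538,-.2513,.1485],0.06)
print(bot.get_obs()["torque"])
```

```text
t 11.75 p [ 0.5539 -0.2514  0.1486] yaw 0.07361260977632625 q7 -1.2797459737648482 q1 0.4455126959306402 F [-0.837  -0.8867  1.1099]
offset [-0.0001 -0.0001  0.0001] ang [ 0.0006 -0.0005  0.0173]
[-0.2706  0.0929  0.0214]
```

Request:
{"api": "drive_tool", "payload": {
  "deltas": [
    {"gripper": 255,"offset": [0,0,-0.001],"angular": [0,0,0.02]},
    {"gripper": 255,"offset": [0,0,-0.002],"angular": [0,0,0.02]},
    {"gripper": 255,"offset": [0,0,-0.003],"angular": [0,0,0.02]},
    {"gripper": 255,"offset": [0,0,-0.004],"angular": [0,0,0.02]},
    {"gripper": 255,"offset": [0,0,-0.0045],"angular": [0,0,0.02]}
  ]
}}

```text
t: 12.25
eef_pos: [0.5536, -0.2515, 0.1531]
tool_rot: [0.0, 1.0, 0.03, -0.0]
contact_force: [0.6, -2.1, -2.0]
gripper_width: 0.13
grasp_force: 58.4
```

Request:
{"api": "drive_tool", "payload": {
  "deltas": [
    {"gripper": 255,"offset": [0,0,-0.0005],"angular": [0,0,0]},
    {"gripper": 255,"offset": [0,0,-0.001],"angular": [0,0,0]},
    {"gripper": 255,"offset": [0,0,-0.0015],"angular": [0,0,0]},
    {"gripper": 255,"offset": [0,0,-0.002],"angular": [0,0,0]},
    {"gripper": 255,"offset": [0,0,-0.0025],"angular": [0,0,0]}
  ]
}}

```text
t: 12.75
eef_pos: [0.5535, -0.2508, 0.1552]
tool_rot: [-0.0, 1.0, 0.03, -0.0]
contact_force: [0.4, 0.6, -4.5]
gripper_width: 0.13
grasp_force: 58.3
```

Request:
{"api": "drive_tool", "payload": {
  "deltas": [
    {"gripper": 255,"offset": [0,0,-0.001],"angular": [0,0,0]},
    {"gripper": 255,"offset": [0,0,-0.002],"angular": [0,0,0]},
    {"gripper": 255,"offset": [0,0,-0.003],"angular": [0,0,0]},
    {"gripper": 255,"offset": [0,0,-0.004],"angular": [0,0,0]},
    {"gripper": 255,"offset": [0,0,-0.005],"angular": [0,0,0]}
  ]
}}

```text
t: 13.25
eef_pos: [0.5538, -0.2513, 0.1607]
tool_rot: [0.0, 1.0, 0.03, 0.0]
contact_force: [0.3, -0.1, -5.5]
gripper_width: 0.126
grasp_force: 58.3
```

Run:
```python
from h import *
plan([.5538,-.2513,.22],0.06)
s=optics.read_camera("side")
cv2.imwrite("pics/s3.png",cv2.resize(s[130:230,330:450],(720,600),interpolation=cv2.INTER_CUBIC))
```

```text
t 13.25 p [ 0.5538 -0.2513  0.1607] yaw 0.05995301005609489 q7 -1.287450648777996 q1 0.44513396790296955 F [ 0.2721 -0.0853 -5.5312]
offset [ 0.     -0.     -0.0593] ang [ 0.     -0.0001 -0.0001]
```

View pics/s3.png

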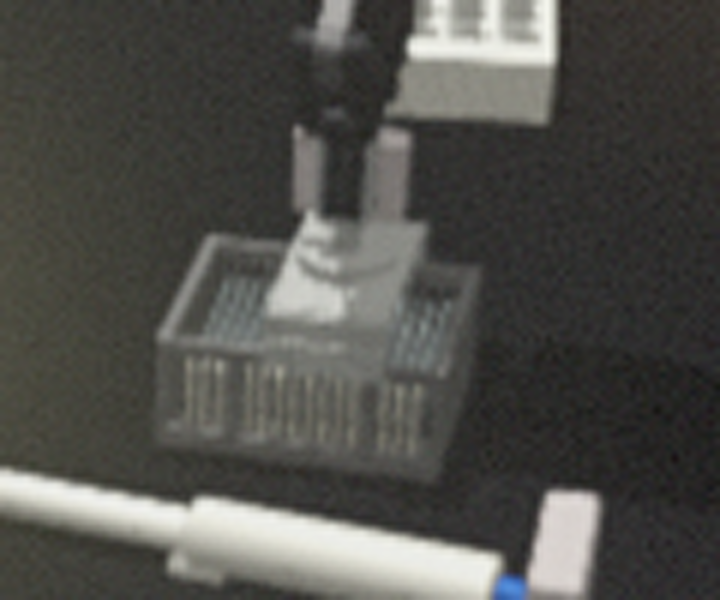

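The rack is lifted just off the bench (its bottom front edge at about (300,470) has moved up), level and locked, with about 5 N hanging. Raising further.

Request:
{"api": "drive_tool", "payload": {
  "deltas": [
    {"gripper": 255,"offset": [0,0,-0.005],"angular": [0,0,0]},
    {"gripper": 255,"offset": [0,0,-0.013],"angular": [0,0,0]},
    {"gripper": 255,"offset": [0,0,-0.024],"angular": [0,0,0]},
    {"gripper": 255,"offset": [0,0,-0.036],"angular": [0,0,0]},
    {"gripper": 255,"offset": [0,0,-0.048],"angular": [0,0,0]}
  ]
}}

```text
t: 13.8
eef_pos: [0.554, -0.2514, 0.2101]
tool_rot: [0.0, 1.0, 0.03, 0.0]
contact_force: [1.0, -0.5, -4.9]
gripper_width: 0.13
grasp_force: 58.4
```

Request:
{"api": "drive_tool", "payload": {
  "deltas": [
    {"gripper": 255,"offset": [0,0,-0.012],"angular": [0,0,0]},
    {"gripper": 255,"offset": [0,0,-0.024],"angular": [0,0,0]},
    {"gripper": 255,"offset": [0,0,-0.036],"angular": [0,0,0]},
    {"gripper": 255,"offset": [0,0,-0.045],"angular": [0,0,0]},
    {"gripper": 255,"offset": [0,0,-0.048],"angular": [0,0,0]}
  ]
}}

```text
t: 14.3
eef_pos: [0.5543, -0.2515, 0.258]
tool_rot: [0.0, 1.0, 0.03, 0.001]
contact_force: [0.8, -0.2, -3.9]
gripper_width: 0.131
grasp_force: 58.4
```

Run:
```python
from h import *
plan([.541,.1677,.256],-.10)
```

```text
t 14.3 p [ 0.5543 -0.2515  0.258 ] yaw 0.05995365853190627 q7 -1.2618069513396037 q1 0.45625003862744035 F [ 0.8088 -0.2152 -3.9242]
offset [ 0.0119 -0.4192  0.0017] ang [ 0.0008 -0.0023  0.2037]
```

Request:
{"api": "drive_tool", "payload": {
  "deltas": [
    {"gripper": 255,"offset": [0,-0.01,0],"angular": [0,0,0]},
    {"gripper": 255,"offset": [0.001,-0.03,0],"angular": [0,0,0]},
    {"gripper": 255,"offset": [0.002,-0.055,0],"angular": [0,0,0]},
    {"gripper": 255,"offset": [0.002,-0.08,0],"angular": [0,0,0]},
    {"gripper": 255,"offset": [0.003,-0.105,0],"angular": [0,0,0]}
  ]
}}

```text
t: 14.8
eef_pos: [0.5497, -0.1444, 0.2558]
tool_rot: [-0.0, 1.0, 0.03, -0.001]
contact_force: [0.3, -0.9, -4.3]
gripper_width: 0.132
grasp_force: 58.5
```

Request:
{"api": "drive_tool", "payload": {
  "deltas": [
    {"gripper": 255,"offset": [0.001,-0.025,0],"angular": [0,0,0]},
    {"gripper": 255,"offset": [0.0015,-0.05,0],"angular": [0,0,0]},
    {"gripper": 255,"offset": [0.002,-0.075,0],"angular": [0,0,0]},
    {"gripper": 255,"offset": [0.003,-0.1,0],"angular": [0,0,0]},
    {"gripper": 255,"offset": [0.0035,-0.125,0],"angular": [0,0,0]}
  ]
}}

```text
t: 15.3
eef_pos: [0.5456, -0.0195, 0.2559]
tool_rot: [-0.0, 1.0, 0.03, -0.001]
contact_force: [-0.2, 0.2, -4.1]
gripper_width: 0.135
grasp_force: 58.5
```

Request:
{"api": "drive_tool", "payload": {
  "deltas": [
    {"gripper": 255,"offset": [0.001,-0.025,0],"angular": [0,0,0]},
    {"gripper": 255,"offset": [0.0015,-0.05,0],"angular": [0,0,0]},
    {"gripper": 255,"offset": [0.002,-0.075,0],"angular": [0,0,0]},
    {"gripper": 255,"offset": [0.003,-0.1,0],"angular": [0,0,0]},
    {"gripper": 255,"offset": [0.0035,-0.125,0],"angular": [0,0,0]}
  ]
}}

```text
t: 15.8
eef_pos: [0.5415, 0.1053, 0.2559]
tool_rot: [0.0, 1.0, 0.03, -0.001]
contact_force: [-0.1, 0.1, -4.1]
gripper_width: 0.131
grasp_force: 58.5
```

Request:
{"api": "drive_tool", "payload": {
  "deltas": [
    {"gripper": 255,"offset": [0.001,-0.02,0],"angular": [0,0,0.03]},
    {"gripper": 255,"offset": [0.001,-0.038,0],"angular": [0,0,0.08]},
    {"gripper": 255,"offset": [0.002,-0.052,0],"angular": [0,0,0.14]},
    {"gripper": 255,"offset": [0.002,-0.06,0],"angular": [0,0,0.18]},
    {"gripper": 255,"offset": [0.002,-0.064,0],"angular": [0,0,0.203]}
  ]
}}

```text
t: 16.3
eef_pos: [0.5395, 0.1694, 0.2559]
tool_rot: [-0.0, 0.999, -0.049, -0.001]
contact_force: [0.6, -0.9, -4.4]
gripper_width: 0.126
grasp_force: 58.5
```

Request:
{"api": "drive_tool", "payload": {
  "deltas": [
    {"gripper": 255,"offset": [0,0,0.01],"angular": [0,0,0]},
    {"gripper": 255,"offset": [0,0,0.02],"angular": [0,0,0]},
    {"gripper": 255,"offset": [0,0,0.028],"angular": [0,0,0]},
    {"gripper": 255,"offset": [0,0,0.03],"angular": [0,0,0]},
    {"gripper": 255,"offset": [0,0,0.03],"angular": [0,0,0]}
  ]
}}

```text
t: 16.8
eef_pos: [0.5404, 0.1671, 0.2258]
tool_rot: [0.0, 0.999, -0.05, -0.001]
contact_force: [0.9, -0.2, -4.8]
gripper_width: 0.132
grasp_force: 58.4
```

Run:
```python
from h import *
plan([.541,.1677,.2],-.10)
s=optics.read_camera("side");t=optics.read_camera("top")
C=cv2.INTER_CUBIC
cv2.imwrite("pics/d1.png",np.hstack([cv2.resize(s[200:360,250:410],(400,400),interpolation=C),cv2.resize(t[220:320,190:290],(400,400),interpolation=C)]))
```

```text
t 16.8 p [0.5404 0.1671 0.2258] yaw -0.09992782084907507 q7 -2.2126167185615695 q1 -0.17871956256708824 F [ 0.9428 -0.1777 -4.8097]
offset [ 0.0006 -0.0006  0.0258] ang [0.0008 0.0017 0.0001]
```

View pics/d1.png

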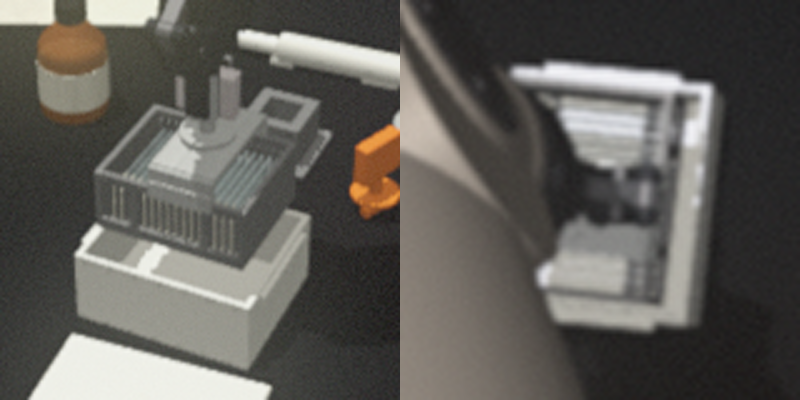

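Run:
```python
from h import *
o,p,M=pose();y=-.1;ex=np.array([np.cos(y),np.sin(y),0]);ey=np.array([-np.sin(y),np.cos(y),0])
z=p[2]-.1535
c=np.array([p[0],p[1],0])+.0092*ex
for a,b in[(1,1),(1,-1),(-1,-1),(-1,1)]:
    P=c+a*.052*ex+b*.042*ey+[0,0,z+.044]
    q=(proj("top",P)-[190,220]+.5)*4-.5+[400,0]; s=(proj("side",P)-[250,200]+.5)*2.5-.5
    print(a,b,"top",q,"side",s)
D=np.array([.5502,.1668,.052])
for a,b in[(1,1),(1,-1),(-1,-1),(-1,1)]:
    P=D+a*.062*ex+b*.052*ey; print("dish",a,b,(proj("top",P)-[190,220]+.5)*4-.5+[400,0],(proj("side",P)-[250,200]+.5)*2.5-.5)
```

```text
1 1 top [499.5869  71.5425] side [ 91.9951 168.2105]
1 -1 top [671.389   85.7023] side [150.0602 101.0284]
-1 -1 top [649.784  300.7678] side [293.6802 138.0156]
-1 1 top [475.828  285.8841] side [243.0872 210.2793]
dish 1 1 [512.4764  67.629 ] [ 74.4054 253.4597]
dish 1 -1 [710.7174  83.9535] [144.5441 167.6061]
dish -1 -1 [687.2434 323.2108] [309.192  212.8195]
dish -1 1 [486.2368 305.9566] [249.3535 306.201 ]
```

The side view agrees with the prediction to within a few pixels: rack corners at (97,178) and (243,212), dish corners at (77,248), (250,305) and (309,215). The +x end of the rack droops slightly. Lowering.

Request:
{"api": "drive_tool", "payload": {
  "deltas": [
    {"gripper": 255,"offset": [0.0005,-0.0005,0.008],"angular": [0,0,0]},
    {"gripper": 255,"offset": [0.0005,-0.0005,0.016],"angular": [0,0,0]},
    {"gripper": 255,"offset": [0.0005,-0.0005,0.024],"angular": [0,0,0]},
    {"gripper": 255,"offset": [0.0005,-0.0005,0.03],"angular": [0,0,0]},
    {"gripper": 255,"offset": [0.0005,-0.0005,0.034],"angular": [0,0,0]}
  ]
}}

```text
t: 17.4
eef_pos: [0.5408, 0.168, 0.1916]
tool_rot: [0.0, 0.999, -0.05, -0.001]
contact_force: [0.4, 0.1, -4.2]
gripper_width: 0.132
grasp_force: 58.6
```

Request:
{"api": "drive_tool", "payload": {
  "deltas": [
    {"gripper": 255,"offset": [0,0,0.005],"angular": [0,0,0]},
    {"gripper": 255,"offset": [0,0,0.01],"angular": [0,0,0]},
    {"gripper": 255,"offset": [0,0,0.015],"angular": [0,0,0]},
    {"gripper": 255,"offset": [0,0,0.02],"angular": [0,0,0]},
    {"gripper": 255,"offset": [0,0,0.023],"angular": [0,0,0]}
  ]
}}

```text
t: 17.9
eef_pos: [0.541, 0.168, 0.1691]
tool_rot: [0.0, 0.999, -0.05, -0.0]
contact_force: [-0.2, 0.3, -4.6]
gripper_width: 0.134
grasp_force: 58.6
```

Run:
```python
from h import *
plan([.541,.1677,.16],-.10)
```

```text
t 17.9 p [0.541  0.168  0.1691] yaw -0.0993708216702031 q7 -2.2425445905208736 q1 -0.19552179956378699 F [-0.1799  0.2775 -4.6132]
offset [0.     0.0003 0.0091] ang [0.0003 0.0005 0.0008]
```

Request:
{"api": "drive_tool", "payload": {
  "deltas": [
    {"gripper": 255,"offset": [0,0,0.0015],"angular": [0,0,0]},
    {"gripper": 255,"offset": [0,0,0.003],"angular": [0,0,0]},
    {"gripper": 255,"offset": [0,0,0.0045],"angular": [0,0,0]},
    {"gripper": 255,"offset": [0,0,0.006],"angular": [0,0,0]},
    {"gripper": 255,"offset": [0,0,0.007],"angular": [0,0,0]}
  ]
}}

```text
t: 18.4
eef_pos: [0.5412, 0.1681, 0.1626]
tool_rot: [-0.0, 0.999, -0.05, 0.0]
contact_force: [-0.1, -1.1, -4.8]
gripper_width: 0.134
grasp_force: 58.6
```

Request:
{"api": "drive_tool", "payload": {
  "deltas": [
    {"gripper": 255,"offset": [0,0,0.0005],"angular": [0,0,0]},
    {"gripper": 255,"offset": [0,0,0.001],"angular": [0,0,0]},
    {"gripper": 255,"offset": [0,0,0.0015],"angular": [0,0,0]},
    {"gripper": 255,"offset": [0,0,0.002],"angular": [0,0,0]},
    {"gripper": 255,"offset": [0,0,0.0025],"angular": [0,0,0]}
  ]
}}

```text
t: 18.9
eef_pos: [0.5412, 0.1681, 0.1601]
tool_rot: [-0.0, 0.999, -0.05, 0.0]
contact_force: [-0.4, 0.3, -3.3]
gripper_width: 0.131
grasp_force: 58.6
```

Request:
{"api": "drive_tool", "payload": {
  "deltas": [
    {"gripper": 255,"offset": [0,0,0.0005],"angular": [0,0,0]},
    {"gripper": 255,"offset": [0,0,0.001],"angular": [0,0,0]},
    {"gripper": 255,"offset": [0,0,0.0015],"angular": [0,0,0]},
    {"gripper": 255,"offset": [0,0,0.002],"angular": [0,0,0]},
    {"gripper": 255,"offset": [0,0,0.0025],"angular": [0,0,0]}
  ]
}}

```text
t: 19.4
eef_pos: [0.5412, 0.1681, 0.1577]
tool_rot: [0.0, 0.999, -0.05, -0.0]
contact_force: [-1.2, 0.6, -2.5]
gripper_width: 0.129
grasp_force: 58.7
```

Request:
{"api": "drive_tool", "payload": {
  "deltas": [
    {"gripper": 255,"offset": [0,0,0.0005],"angular": [0,0,0]},
    {"gripper": 255,"offset": [0,0,0.001],"angular": [0,0,0]},
    {"gripper": 255,"offset": [0,0,0.0015],"angular": [0,0,0]},
    {"gripper": 255,"offset": [0,0,0.002],"angular": [0,0,0]},
    {"gripper": 255,"offset": [0,0,0.0025],"angular": [0,0,0]}
  ]
}}

```text
t: 19.9
eef_pos: [0.5414, 0.1682, 0.1552]
tool_rot: [-0.0, 0.999, -0.05, 0.0]
contact_force: [-0.3, -0.8, -1.3]
gripper_width: 0.13
grasp_force: 58.9
```

Request:
{"api": "drive_tool", "payload": {
  "deltas": [
    {"gripper": 255,"offset": [0,0,0.0005],"angular": [0,0,0]},
    {"gripper": 255,"offset": [0,0,0.001],"angular": [0,0,0]},
    {"gripper": 255,"offset": [0,0,0.0015],"angular": [0,0,0]},
    {"gripper": 255,"offset": [0,0,0.002],"angular": [0,0,0]},
    {"gripper": 255,"offset": [0,0,0.002],"angular": [0,0,0]}
  ]
}}

```text
t: 20.4
eef_pos: [0.5412, 0.1681, 0.1531]
tool_rot: [0.0, 0.999, -0.05, 0.0]
contact_force: [-0.9, -0.1, 0.6]
gripper_width: 0.129
grasp_force: 59.0
```

Request:
{"api": "drive_tool", "payload": {
  "deltas": [
    {"gripper": 200,"offset": [0,0,0],"angular": [0,0,0]},
    {"gripper": 180,"offset": [0,0,0],"angular": [0,0,0]},
    {"gripper": 150,"offset": [0,0,0],"angular": [0,0,0]},
    {"gripper": 100,"offset": [0,0,0],"angular": [0,0,0]},
    {"gripper": 100,"offset": [0,0,0],"angular": [0,0,0]}
  ],
  "grip_force": 20
}}

```text
t: 20.9
eef_pos: [0.5412, 0.1681, 0.1531]
tool_rot: [-0.0, 0.999, -0.05, 0.0]
contact_force: [-0.2, -0.6, -0.6]
gripper_width: 0.606
grasp_force: 0.0
```

Request:
{"api": "drive_tool", "payload": {
  "deltas": [
    {"gripper": 100,"offset": [0,0,0],"angular": [0,0,0]},
    {"gripper": 100,"offset": [0,0,-0.01],"angular": [0,0,0]},
    {"gripper": 100,"offset": [0,0,-0.03],"angular": [0,0,0]},
    {"gripper": 100,"offset": [0,0,-0.06],"angular": [0,0,0]},
    {"gripper": 100,"offset": [0,0,-0.09],"angular": [0,0,0]}
  ]
}}

```text
t: 21.4
eef_pos: [0.5409, 0.1681, 0.2446]
tool_rot: [0.0, 0.999, -0.05, -0.0]
contact_force: [0.7, 0.1, -0.1]
gripper_width: 0.61
grasp_force: 0.0
```

Request:
{"api": "drive_tool", "payload": {
  "deltas": [
    {"gripper": 100,"offset": [0,0.04,-0.03],"angular": [0,0,0]},
    {"gripper": 100,"offset": [0,0.08,-0.06],"angular": [0,0,0]},
    {"gripper": 100,"offset": [0,0.12,-0.06],"angular": [0,0,0]},
    {"gripper": 100,"offset": [0,0.16,-0.06],"angular": [0,0,0]},
    {"gripper": 100,"offset": [0,0.2,-0.06],"angular": [0,0,0]}
  ]
}}

```text
t: 21.9
eef_pos: [0.521, -0.0324, 0.3044]
tool_rot: [0.0, 0.999, -0.05, 0.001]
contact_force: [0.6, -0.0, 0.9]
gripper_width: 0.607
grasp_force: 0.0
```

Run:
```python
from h import *
s=optics.read_camera("side");t=optics.read_camera("top")
C=cv2.INTER_CUBIC
cv2.imwrite("pics/d2.png",np.hstack([cv2.resize(s[220:360,250:390],(400,400),interpolation=C),cv2.resize(t[220:320,190:290],(400,400),interpolation=C)]))
```

```text
(no output)
```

View pics/d2.png

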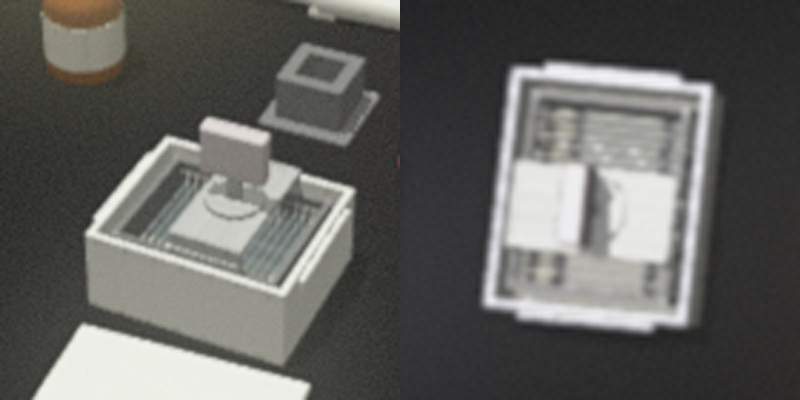

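The picture shows the rack standing level in the open dish. The handle is upright at (235,150) in the side crop, its plate along the rack's x, and the gripper is clear. Handing in.

```bash
python3 -c "
from station import bot
print(bot.hand_in())"
```

```text
the job is handed in; nothing more can be done
None
```

I handed the job in at about 22 s: the rack looks level on the floor of the open dish with the handle upright and quarter-turned in the slot, measured wrist forces stayed around 6 N or less, and the hand-in returned no verdict.

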